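# Index the drilling jig to its next hole and hold the pin home

## Robot

A 6-joint arm with a two-finger parallel gripper is mounted at the origin on a cart in front of the work surface, level with it; the furniture and walls round the work are solid. World frame = base frame: x ahead of the robot, y to its left, z up, the work surface at z = 0. Lengths are in m, angles in degrees, forces in N, time in s.
With the tool pointing down it reaches from about 0.35 to 0.775 m from the base axis. Payload 7.3 kg.
Tool frame: the origin (TCP) lies at the very end of the fingers, on their centre line; the grasp point (between the pads) lies 19 mm behind it; z points along the fingers, y is the line along which they close (so a half turn about z gives the same grasp; the last joint's range is limited). The gripper opens to 92 mm and grips with 3 to 60 N. Pads are 19 mm wide; open, the fingers measure 130 mm over their backs; the gripper's body (75 mm by 190 mm) begins 47 mm behind the grasp point.
Start: joints at [63.827, 19.595, 87.324, -0, 73.075, -8.365], TCP at [0.161, 0.5, 0.227] pointing down, gripper open.
Joint ranges: [-145.02, 145.02], [-44.19, 115.74], [2.07, 154.8], [-57.11, 237.11], [16.16, 152.29], [-177.93, 177.93]. Speed limits (degrees/s): [147.25, 147.25, 180, 180, 180, 180].

## Interface

Orientations are given as a 3x3 rotation matrix whose columns are the frame's x, y, z axes.
In Python, from station import ctrl gives the robot as it stands. The module is installed in compiled form; this text tells all that it offers.
- The arm moves only by the tool arm_command, never from a script. Its argument "targets" is a list of rows, each a list of 7 numbers: the shift along the tool's x, y, z as a fraction of full scale, then the turn, a rotation vector about the tool's x, y, z as a fraction of full scale, then the gripper's target within -1 to 1 (shut at 1, half-way at 0, fully open at -1). A call has 1 to 5 rows; each row shifts and turns the commanded pose from where the row before left it, along the tool's axes as they then stand; what a row does not reach is not made up. Full scale, the value 1, is 0.06 m for a shift and 180 degrees for a turn. A row lasts 1/8 s, in which the tool goes at most 62.5 mm and 10.7 degrees, less where a joint would pass 70% of its speed; a pose out of reach is approached as far as the arm can. A call with a number of a shift or a turn outside -1 to 1 is refused whole. A call with a gripper value outside its range is refused whole. The fingers move at their own pace and stop on an object; "grip_force" is the grip in N (left out, the last holds). Time passes only in rows, so rows that do not move let the fingers close. It gives the time, the measured TCP pose, the force, the opening and the grip force at its end, in the units of the state.
- ctrl.get_obs(): the state, without advancing time (a new reading comes with each control period).
- ctrl.capture(name): name is "scene" or "top"; returns a dict with "pixels" (400x640x3 uint8, red, green, blue), "mtx" (3x3 intrinsics, pixels), "rvec" (rotation vector, rad) and "tvec" (3), from world to camera coordinates, as OpenCV has them. Camera axes: x right, y down, z forward; pixel columns grow to the right and rows downward; lengths in m; the calibration is good to about 2 mm. A picture is of the moment at which its call begins. There is no depth.
- ctrl.hand_in(): hands the job in; it is judged then, once.
The state is a dict: "time": time; "qpos": joint angles; "dq": joint speeds; "tau": joint torques, N m; "ee_pos": TCP position; "ee_rot": TCP orientation; "wrist_force": force on the tool from outside, world axes, zero at the start; "wrist_torque": the same for the moment, N m; "finger_gap": opening from 0.0 (shut) to 1.0 (fully open); "finger_force": force on a finger pad.
Only numpy, scipy, OpenCV 4.12 (cv2) and the standard library are available. Lean on these libraries where they do the work, as an engineer would, in place of code of your own. Each camera call takes 0.05 s, during which the arm holds its last target. There are 200 camera calls.

## Task

One hole of the row is drilled. Switch off the handpiece's motor by flicking the little toggle on the front of the grey control box down; then, on the drilling jig, pull up the knob of the index pin, slide the carriage with the aluminium mould one hole further away from you and let the pin drop fully home in that next hole. Finish while still holding the knob, pin home, ready for the next hole to be drilled, and leave the handpiece, the caliper and the two files where they lie.

Things in the scene. Friction and masses are not known exactly. Their poses are not given: they have to be found in the camera images.
- motor_box: Grey control box of the handpiece's motor, heavy and fixed, 120 (x) x 110 (y) x 64 mm high; origin under the middle, x from its black front panel (at x = -50 mm) to its back, y to the left seen from the front, z up. On the panel: the toggle at y = +30 mm, and at y = -22 mm, 34 mm up, a round speed knob (34 mm across, out to x = -68 mm), not needed.
- motor_box_power (a joint): Angle of the small metal toggle on the front panel (a stub 5 mm thick, out to 20 mm from the panel, pivot at x = -53, y = +30, z = 26 mm of the box): 0 = lever up, motor on; 0.52 = lever down, motor off. It snaps over its middle (0.26) into either detent; 1 to 2 N down on the lever's end moves it.
- toggle_tip (a point): Outer end of the toggle, on its centre line: in box axes about x = -70, z = 28.5 mm when up, x = -69, z = 20 mm when down.
- drill_jig: Drilling jig, fixed to the bench: dark steel base 210 (x) x 140 (y, from -66 to +74) x 10 mm; origin under it, x along the slide (away from the robot), y left, z up. A light bar (top 23 mm up) along y = -45 mm has five 11 mm holes 24 mm apart, x = -48 to +48 mm. The carriage runs on a rail at y = +20 mm. A grey arm from a post at y = +65 mm holds the drill bush at x = 0, y = +21 mm, top 70 mm up.
- carriage (a joint): Travel of the carriage along the jig's +x, m: 0 = pin in the second hole (start), 0.024 = next hole away from the robot. It is a steel plate (104 x 56 mm, top 34 mm up) with the aluminium mould clamped on it, and an ear 34 mm wide over the index bar that carries the pin. It slides with 1.5 N of friction, only while the pin is out of its hole.
- plunger (a joint): Lift of the index pin, m: 0 = fully home in a hole, 0.011 = its nose just clear of the bar (it also rests at about this value on the bar between holes), 0.016 = upper stop. A spring pushes it down with 4.5 N when home to 7 N when fully up. The pin is 8 mm thick with a round nose and has 1.5 mm of play either way in a hole.
- knob_grip (a point): Middle of the pin's dark knurled knob: an upright cylinder 26 mm across and 22 mm high, 59 mm above the bench when the pin is home (knob from 48 to 70 mm; below it a 21 mm round bushing up to 45 mm; the ear's top is at 34 mm). It stands over the index bar and moves with carriage and pin; the mould and its clamps (to 50 mm high) begin 45 mm left of its middle.
- handpiece: Black handpiece, 153 mm long and 20 mm thick, lying left of the jig; to be left alone.
- caliper: Steel caliper, 170 x 48 x 13 mm, lying at the front of the bench; to be left alone.
- file_flat: Flat file with a wooden handle, 183 mm long, lying in front of the control box; to be left alone.
- file_round: Round file with a wooden handle, 172 mm long, beside the flat one; to be left alone.
Things that resemble listed ones, but are neither listed nor needed, are in the scene too. Of the things that look like the motor_box, the smaller one is meant.

How it is judged:
By the outcome, as a careful person would: the job done as asked, in the order asked, and still so for the second after the job is handed in, while the arm keeps its last pose, push and grip.
It also fails if it takes over 42 s, if anything falls off the work surface, if the arm or the gripper's body presses on something with over 40 N, if the wrist force passes 120 N, or if a joint passes its speed limit or range.

## Working session

There is one attempt and no reset: what is moved stays moved. The work goes in short steps, Python scripts to look and compute and a tool call to move; the robot and the scene stay as the last step left them, time stands still between calls to the robot, and variables do not carry over. Pictures are saved under pics/ and viewed, at most 10 in all, crops included, and the job is handed in when it is done.

Besides the shell and the picture viewer there is one more tool, called after "Emit:" as a command line: name --pt "numbers of a row" for each row, then --argument value for the rest. arm_command: Moves the arm, as the interface text tells. Shift numbers are shares of 0.06 m and turn numbers shares of 180 degrees, none past 1 either way. Its arguments: {"type":"object","properties":{"targets":{"type":"array","items":{"type":"array","items":{"type":"number"}}},"grip_force":{"type":"number"}},"required":["targets"]}

```bash
mkdir -p pics; cat > h.py <<'E'
import numpy as np,cv2
from station import ctrl
def cap(n,f=None):
    c=ctrl.capture(n); p=c["pixels"]
    if f: cv2.imwrite("pics/"+f,p[:,:,::-1])
    np.savez("pics/"+n+".npz",**c); return c
def load(n): return dict(np.load("pics/"+n+".npz"))
def ray(c,uv):
    R=cv2.Rodrigues(np.array(c["rvec"],float))[0]; t=np.array(c["tvec"],float).ravel()
    d=R.T@np.linalg.inv(c["mtx"])@np.array([uv[0],uv[1],1.]); return -R.T@t,d
def onz(c,uv,z):
    o,d=ray(c,uv); return o+d*(z-o[2])/d[2]
def proj(c,P):
    return cv2.projectPoints(np.array(P,float).reshape(-1,3),np.array(c["rvec"],float),np.array(c["tvec"],float),np.array(c["mtx"],float),None)[0].reshape(-1,2)
E
python3 - <<'E'
from h import *
for n in("scene","top"):
    c=cap(n,n+"0.png"); o,d=ray(c,(320,200)); print(n,o,d)
o=ctrl.get_obs(); print(o["time"],o["ee_pos"],o["ee_rot"],o["wrist_force"])
E
```

```text
scene [-0.80252494 -0.49004617  0.67680779] [ 0.82778746  0.38289175 -0.41036088]
top [0.30879119 0.12310417 1.25593169] [ 0.15536008 -0.03961696 -0.98721991]
0.1 [0.16037599 0.49954089 0.22613577] [[-9.52090232e-01  3.05816698e-01 -5.81099797e-04]
 [ 3.05817190e-01  9.52089519e-01 -1.18078184e-03]
 [ 1.92156222e-04 -1.30192116e-03 -9.99999134e-01]] [-0.47212504 -0.59942925 -0.0955995 ]
```

View pics/scene0.png

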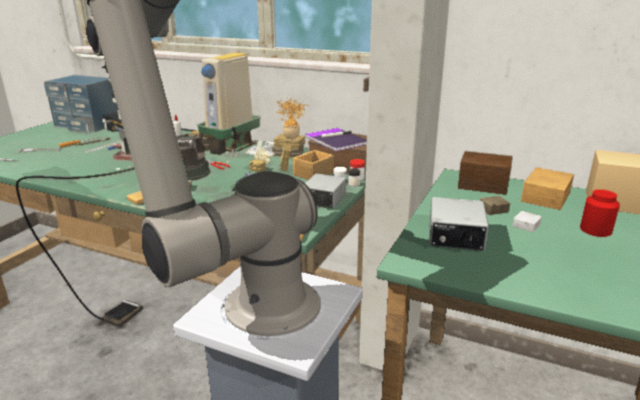

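View pics/top0.png

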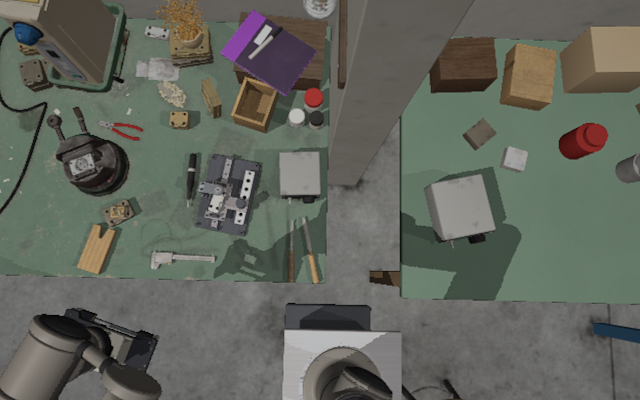

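The scene picture is mostly blocked by the arm. The top view shows two grey control boxes: A at (300,175) beside the jig, and B at (460,208) on the right-hand bench. A is the smaller one and next to the jig, so it should be the one meant. The jig is at (228,193), with the light index bar on its right at about (247,185). I'll confirm in one enlarged crop.

```bash
python3 - <<'E'
from h import *
c=load("top"); p=c["pixels"][140:255,180:340]
cv2.imwrite("pics/crop1.png",cv2.resize(p,None,fx=5,fy=5,interpolation=cv2.INTER_CUBIC)[:,:,::-1])
g=c["pixels"].astype(int)
for (x0,y0,x1,y1) in ((270,140,330,210),(415,160,505,250)):
    s=g[y0:y1,x0:x1]; m=((s.max(2)-s.min(2)<22)&(s.mean(2)>125)).astype(np.uint8)
    k=max(cv2.findContours(m,0,2)[0],key=cv2.contourArea); r=cv2.minAreaRect(k+np.array([x0,y0])); b=cv2.boxPoints(r)
    P=np.array([onz(c,q,.064) for q in b]); print(b.round(1).tolist(),P.round(3).tolist(),np.linalg.norm(P-np.roll(P,1,0),axis=1).round(3))
E
```

```text
[[280.0, 152.0], [319.0, 152.0], [319.0, 194.0], [280.0, 194.0]] [[0.625, 0.187, 0.064], [0.628, 0.081, 0.064], [0.513, 0.078, 0.064], [0.509, 0.183, 0.064]] [0.116 0.106 0.116 0.105]
[[430.79998779296875, 184.0], [481.1000061035156, 172.0], [494.6000061035156, 228.6999969482422], [444.29998779296875, 240.6999969482422]] [[0.55, -0.225, 0.064], [0.588, -0.364, 0.064], [0.433, -0.397, 0.064], [0.397, -0.26, 0.064]] [0.157 0.145 0.158 0.142]
```

View pics/crop1.png

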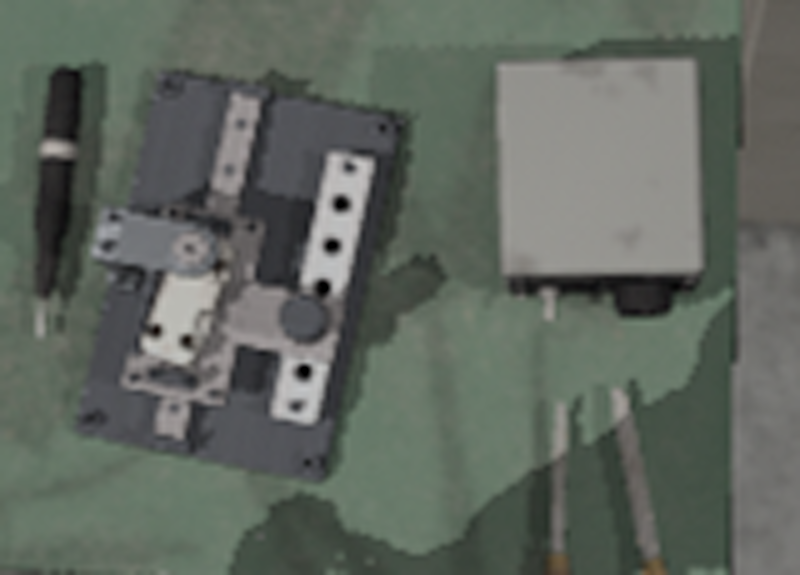

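Box A's top measures 0.116 x 0.106 m, against 0.157 x 0.145 m for B, so A is the smaller one and fits 120 x 110. The crop shows its toggle tip at full-frame (290,200), the speed knob at (308,199), the pin knob at (241,203.6), and the hole line from (240.6,214.4) to (248.2,180.8). The file tips are at (292,220) and (304,218).

```bash
python3 - <<'E'
from h import *
c=load("top"); F=lambda x,y:(180+x/5-.4,140+y/5-.4)
P=lambda x,y,z:onz(c,F(x,y),z).round(4)
print("lid",[P(*q,.064) for q in((498,62),(697,60),(703,273),(504,275))])
print("toggle tip",P(549,318,.0285),"base",P(548,290,.027))
print("knob front",P(643,312,.034))
print("files",P(561,395,.004),P(619,390,.004))
print("bar holes",[P(*q,.023) for q in((341,204),(332,245),(303,372))])
print("knob top",P(305,318,.070))
print("base",[P(*q,.01) for q in((155,72),(405,115),(325,482),(78,432))])
print("pillar floor",onz(c,(330,185),-.8),onz(c,(330,185),0))
o=ctrl.get_obs()
E
```

```text
lid [array([0.6247, 0.1893, 0.064 ]), array([0.6296, 0.0813, 0.064 ]), array([0.5121, 0.0751, 0.064 ]), array([0.5077, 0.1817, 0.064 ])]
toggle tip [0.4904 0.1579 0.0285] base [0.5062 0.159  0.027 ]
knob front [0.4945 0.1063 0.034 ]
files [0.4508 0.1504 0.004 ] [0.4545 0.1181 0.004 ]
bar holes [array([0.5516, 0.2755, 0.023 ]), array([0.5283, 0.2794, 0.023 ]), array([0.457 , 0.2918, 0.023 ])]
knob top [0.4802 0.2858 0.07  ]
base [array([0.6264, 0.3851, 0.01  ]), array([0.6064, 0.2435, 0.01  ]), array([0.398 , 0.2785, 0.01  ]), array([0.4216, 0.4152, 0.01  ])]
pillar floor [ 0.70437282 -0.00418129 -0.8       ] [0.55044489 0.04534777 0.        ]
```

Geometry checks out. The hole pitch measures 24 mm, jig yaw is -9.8°, and the knob is at (0.4805, 0.287). Box yaw is about 3°, with the toggle tip at (0.490, 0.158), 19 mm in front of the lid. I'll move over the toggle with the fingers shut.

Emit:
arm_command --pt "-0.7 -0.37 0 0 0 0 1" --pt "-0.7 -0.37 0 0 0 0 1" --pt "-0.7 -0.37 0 0 0 0 1" --pt "-0.7 -0.37 0 0 0 0 1" --pt "-0.7 -0.37 0 0 0 0 1" --grip_force 30

```text
time: 0.72
ee_pos: [0.3273, 0.3287, 0.2265]
ee_rot: [[-0.952, 0.306, -0.0], [0.306, 0.952, -0.0], [0.0, -0.0, -1.0]]
wrist_force: [-0.2, 0.1, 0.4]
finger_gap: 0.502
finger_force: 0.0
```

Emit:
arm_command --pt "-0.7 -0.37 0.2 0 0 0 1" --pt "-0.7 -0.37 0.2 0 0 0 1" --pt "-0.6 -0.3 0.2 0 0 -0.0385 1" --pt "0 0 0.2 0 0 -0.0385 1" --pt "0 0 0.2 0 0 -0.0385 1"

```text
time: 1.35
ee_pos: [0.4219, 0.2332, 0.1659]
ee_rot: [[-0.999, -0.055, -0.001], [-0.055, 0.999, -0.0], [0.001, -0.0, -1.0]]
wrist_force: [-0.4, 0.2, -0.9]
finger_gap: 0.004
finger_force: 0.0
```

Emit:
arm_command --pt "-0.377 -0.428 0 0 0 0 1" --pt "-0.377 -0.428 0.3 0 0 0 1" --pt "-0.377 -0.428 0.4 0 0 0 1" --pt "0 0 0.4 0 0 0 1" --pt "0 0 0.4 0 0 0 1"

```text
time: 1.98
ee_pos: [0.4935, 0.1599, 0.0755]
ee_rot: [[-0.999, -0.051, -0.001], [-0.051, 0.999, -0.0], [0.001, 0.0, -1.0]]
wrist_force: [0.1, 1.2, -0.2]
finger_gap: 0.007
finger_force: 0.0
```

```bash
python3 - <<'E'
from h import *
o=ctrl.get_obs(); e=np.array(o["ee_pos"]);print(e,o["wrist_force"])
c=cap("top"); s=cap("scene")
print(proj(c,[e,[.49,.158,.0285]]),proj(s,[e,[.49,.158,.0285]]))
cv2.imwrite("pics/c2.png",cv2.resize(c["pixels"][140:240,220:340],None,fx=5,fy=5,interpolation=cv2.INTER_CUBIC)[:,:,::-1])
E
```

```text
[0.49346234 0.15991717 0.07553637] [ 0.14768593  1.23809725 -0.24764821]
[[288.2568659  199.4198209 ]
 [289.35131104 203.34083174]] [[305.1849501  185.15554911]
 [305.47334076 199.49367514]]
```

View pics/c2.png

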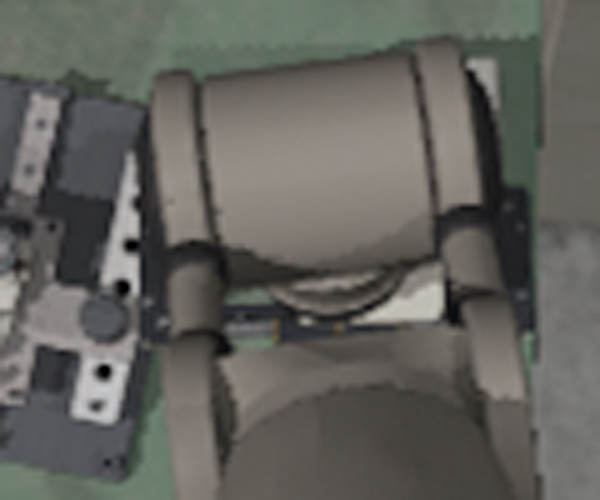

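The arm hides the toggle in this view, but the gripper is clear of the pillar. I'll go down and watch the wrist force.

Emit:
arm_command --pt "0 0 0.3 0 0 0 1" --pt "0 0 0.3 0 0 0 1" --pt "0 0 0.06 0 0 0 1" --pt "0 0 0 0 0 0 1"

```text
time: 2.58
ee_pos: [0.4938, 0.1606, 0.0378]
ee_rot: [[-0.999, -0.052, 0.001], [-0.052, 0.999, 0.0], [-0.001, 0.0, -1.0]]
wrist_force: [-0.1, 0.6, 0.0]
finger_gap: 0.001
finger_force: 0.0
```

Emit:
arm_command --pt "0 0 0.07 0 0 0 1" --pt "0 0 0.07 0 0 0 1"

```text
time: 2.82
ee_pos: [0.494, 0.1607, 0.0294]
ee_rot: [[-0.999, -0.052, 0.002], [-0.052, 0.999, 0.001], [-0.002, 0.0, -1.0]]
wrist_force: [-3.2, 1.8, 5.5]
finger_gap: 0.003
finger_force: 2.5
```

Emit:
arm_command --pt "0 0 0.05 0 0 0 1" --pt "0 0 0 0 0 0 1"

```text
time: 3.08
ee_pos: [0.4935, 0.1605, 0.0258]
ee_rot: [[-0.999, -0.052, 0.0], [-0.052, 0.999, 0.0], [-0.0, 0.0, -1.0]]
wrist_force: [-0.7, 0.0, 3.6]
finger_gap: 0.003
finger_force: 1.5
```

Emit:
arm_command --pt "0 0 0.05 0 0 0 1" --pt "0 0 0 0 0 0 1"

```text
time: 3.32
ee_pos: [0.4949, 0.1628, 0.0239]
ee_rot: [[-0.999, -0.051, 0.004], [-0.051, 0.999, 0.004], [-0.004, 0.004, -1.0]]
wrist_force: [-0.9, 12.1, 8.1]
finger_gap: 0.002
finger_force: 7.2
```

Emit:
arm_command --pt "0 0 0.03 0 0 0 1" --pt "0 0 0 0 0 0 1"

```text
time: 3.58
ee_pos: [0.495, 0.1629, 0.0233]
ee_rot: [[-0.999, -0.052, 0.005], [-0.052, 0.999, 0.004], [-0.005, 0.003, -1.0]]
wrist_force: [-4.5, 10.4, 20.4]
finger_gap: 0.006
finger_force: 11.1
```

The force has risen as if against the lower stop. I'll back up and check with a picture.

Emit:
arm_command --pt "0 0 -0.3 0 0 0 1" --pt "0 0 -0.7 0 0 0 1" --pt "0 0 -0.7 0 0 0 1" --pt "0.3 0.8 -0.3 0 0 0.058 -0.3" --pt "0.1 0.8 0 0 0 0.058 -0.3"

```text
time: 4.2
ee_pos: [0.4737, 0.2557, 0.1424]
ee_rot: [[-0.95, 0.311, 0.003], [0.311, 0.95, 0.001], [-0.003, 0.002, -1.0]]
wrist_force: [0.8, -0.1, 0.6]
finger_gap: 0.172
finger_force: 0.0
```

Emit:
arm_command --pt "0 0.5 0 0 0 0.058 -0.3" --pt "0 0 0 0 0 0.058 -0.3" --pt "0 0 0 0 0 0.058 -0.3" --pt "0 0 0 0 0 0.058 -0.3" --pt "0 0 0 0 0 0.058 -0.3"

```text
time: 4.82
ee_pos: [0.4827, 0.2834, 0.1402]
ee_rot: [[-0.338, 0.941, -0.0], [0.941, 0.338, -0.0], [-0.0, -0.0, -1.0]]
wrist_force: [-0.1, -0.4, 0.7]
finger_gap: 0.644
finger_force: 0.0
```

```bash
python3 - <<'E'
from h import *
o=ctrl.get_obs(); e=np.array(o["ee_pos"]);print(e,o["wrist_force"],o["time"],o["qpos"])
c=cap("top"); s=cap("scene")
print(proj(c,[[.49,.158,.0285],[.491,.158,.02],[.48,.287,.07]]),proj(s,[[.49,.158,.0285],[.491,.158,.02]]))
a=cv2.resize(c["pixels"][150:230,220:330],None,fx=5,fy=5,interpolation=cv2.INTER_CUBIC)
cv2.imwrite("pics/c3.png",a[:,:,::-1])
E
```

```text
[0.48270159 0.28341322 0.14020423] [-0.10597704 -0.36370027  0.68708202] 4.825 [ 2.25785181e+01  2.78459461e+01  8.88715107e+01 -8.48410209e-03
  6.32985565e+01  2.81239595e+00]
[[289.35131104 203.34083174]
 [289.43543025 203.43446025]
 [240.12705351 203.27167226]] [[305.47334076 199.49367514]
 [305.65454415 201.84073584]]
```

View pics/c3.png

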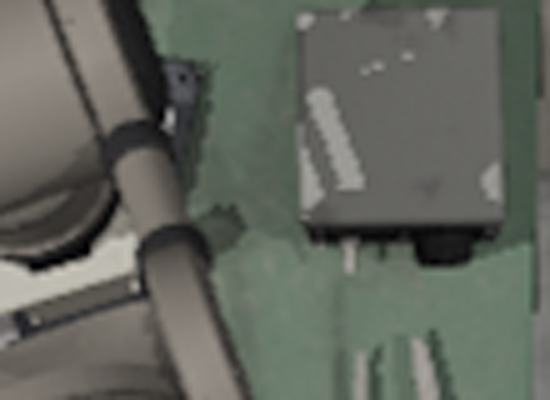

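The top view cannot tell up from down: the tip is at about (289.6,204) either way. I'll compare the scene view before and after around (305,200).

```bash
python3 - <<'E'
from h import *
a=cv2.imread("pics/scene0.png")[165:225,290:350]; b=load("scene")["pixels"][165:225,290:350,::-1]
cv2.imwrite("pics/c4.png",cv2.resize(np.hstack([a,b]),None,fx=6.6,fy=6.6,interpolation=cv2.INTER_CUBIC))
E
```

```text
(no output)
```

View pics/c4.png

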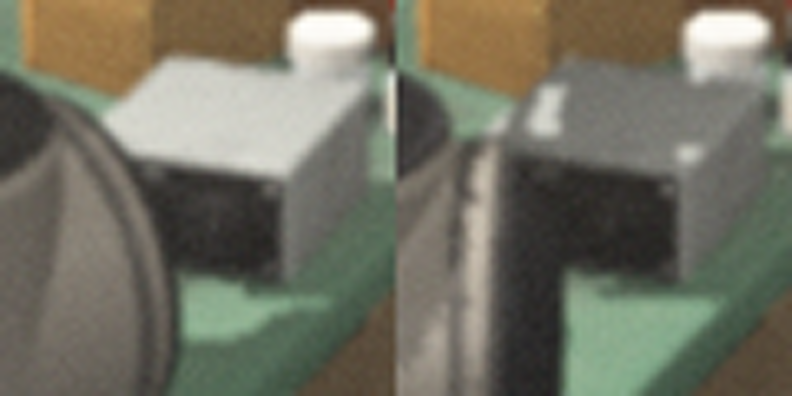

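The toggle is hidden in this view too. The fingertip stalled at 23.3 mm, which matches the down stop, but the sideways force suggests the stub sat in the seam between the fingers. I'll touch again 8 mm off-centre with one flat fingertip, which also repeats the push.

Emit:
arm_command --pt "-0.94 -0.237 0 0 0 0 1" --pt "-0.94 -0.237 0 0 0 0 1" --pt "0 0 0 0 0 -0.058 1" --pt "0 0 0 0 0 -0.058 1" --pt "0 0 0 0 0 -0.058 1"

```text
time: 5.55
ee_pos: [0.4949, 0.1674, 0.1405]
ee_rot: [[-0.788, 0.616, 0.0], [0.616, 0.788, -0.0], [-0.0, 0.0, -1.0]]
wrist_force: [-0.2, 0.9, 0.5]
finger_gap: 0.154
finger_force: 0.0
```

Emit:
arm_command --pt "0 0 0 0 0 -0.058 1" --pt "0 0 0 0 0 -0.058 1" --pt "0 0 0 0 0 -0.058 1" --pt "0 0 0 0 0 -0.058 1" --pt "0 0 0 0 0 0 1"

```text
time: 6.18
ee_pos: [0.4948, 0.1678, 0.1404]
ee_rot: [[-0.998, -0.057, -0.0], [-0.057, 0.998, 0.0], [0.0, 0.0, -1.0]]
wrist_force: [0.2, -0.1, -0.5]
finger_gap: 0.006
finger_force: 0.0
```

Emit:
arm_command --pt "0 0 0.6 0 0 0 1" --pt "0 0 0.6 0 0 0 1" --pt "0 0 0.5 0 0 0 1" --pt "0 0 0 0 0 0 1"

```text
time: 6.68
ee_pos: [0.4932, 0.1675, 0.0367]
ee_rot: [[-0.999, -0.054, -0.005], [-0.054, 0.999, -0.001], [0.005, -0.001, -1.0]]
wrist_force: [-0.1, -0.1, 0.2]
finger_gap: 0.002
finger_force: 0.0
```

Emit:
arm_command --pt "0 0 0.1 0 0 0 1" --pt "0 0 0.07 0 0 0 1" --pt "0 0 0 0 0 0 1"

```text
time: 7.05
ee_pos: [0.495, 0.1679, 0.0288]
ee_rot: [[-0.998, -0.055, 0.001], [-0.055, 0.998, 0.0], [-0.001, 0.0, -1.0]]
wrist_force: [0.2, 0.4, 0.6]
finger_gap: 0.004
finger_force: 0.0
```

Emit:
arm_command --pt "0 0 0.05 0 0 0 1" --pt "0 0 0 0 0 0 1"

```text
time: 7.3
ee_pos: [0.4948, 0.1678, 0.0254]
ee_rot: [[-0.998, -0.056, 0.0], [-0.056, 0.998, 0.0], [-0.0, 0.0, -1.0]]
wrist_force: [0.7, -0.1, 0.3]
finger_gap: 0.004
finger_force: 0.0
```

Emit:
arm_command --pt "0 0 0.06 0 0 0 1" --pt "0 0 0.02 0 0 0 1"

```text
time: 7.55
ee_pos: [0.4947, 0.1678, 0.0203]
ee_rot: [[-0.998, -0.056, -0.0], [-0.056, 0.998, 0.0], [0.0, 0.0, -1.0]]
wrist_force: [-0.7, 0.6, 2.0]
finger_gap: 0.004
finger_force: 0.6
```

There was no contact at 29 or 25 mm, where it pushed back before, and only light contact at about 21 mm. The toggle is down. On to the knob.

Emit:
arm_command --pt "0 0 -1 0 0 0 1" --pt "0 0 -1 0 0 0 1" --pt "0.06 1 0 0 0 0 -0.3" --pt "0.06 1 0 0 0 0 -0.3" --pt "0 0 0 0 0 0.058 -0.3"

```text
time: 8.18
ee_pos: [0.4798, 0.2909, 0.1405]
ee_rot: [[-0.992, 0.125, 0.0], [0.125, 0.992, 0.001], [-0.0, 0.001, -1.0]]
wrist_force: [0.6, -1.0, -0.8]
finger_gap: 0.284
finger_force: 0.0
```

Emit:
arm_command --pt "0 0 0 0 0 0.058 -0.3" --pt "0 0 0 0 0 0.058 -0.3" --pt "0 0 0 0 0 0.058 -0.3" --pt "0 0 0 0 0 0.058 -0.3" --pt "0 0 0 0 0 0.058 -0.3"

```text
time: 8.8
ee_pos: [0.4808, 0.2872, 0.1404]
ee_rot: [[-0.503, 0.864, -0.0], [0.864, 0.503, -0.0], [0.0, -0.0, -1.0]]
wrist_force: [-0.8, -0.4, 0.8]
finger_gap: 0.646
finger_force: 0.0
```

Emit:
arm_command --pt "0 0 0 0 0 0.058 -0.3" --pt "0 0 0 0 0 0.058 -0.3" --pt "0 0 0 0 0 0.058 -0.3" --pt "0 0 0 0 0 0.05 -0.3" --pt "0 0 0 0 0 0 -0.3"

```text
time: 9.43
ee_pos: [0.4808, 0.2872, 0.1404]
ee_rot: [[0.168, 0.986, -0.0], [0.986, -0.168, -0.0], [-0.0, -0.0, -1.0]]
wrist_force: [0.4, 0.6, -0.0]
finger_gap: 0.652
finger_force: 0.0
```

Emit:
arm_command --pt "0 0 0.6 0 0 0 -0.3" --pt "0 0 0.6 0 0 0 -0.3" --pt "0 0 0.42 0 0 0 -0.3" --pt "0 0 0 0 0 0 -0.3"

```text
time: 9.93
ee_pos: [0.4796, 0.2866, 0.0416]
ee_rot: [[0.167, 0.986, -0.004], [0.986, -0.167, -0.002], [-0.002, -0.004, -1.0]]
wrist_force: [0.4, -0.6, 0.6]
finger_gap: 0.654
finger_force: 0.0
```

```bash
python3 - <<'E'
from h import *
o=ctrl.get_obs(); e=np.array(o["ee_pos"]);print(e,o["wrist_force"],o["time"])
c=cap("top"); s=cap("scene")
print(proj(s,[[.4805,.287,.059]]))
a=cv2.resize(c["pixels"][150:230,190:290],None,fx=4,fy=4,interpolation=cv2.INTER_CUBIC)
u,v=proj(s,[[.4805,.287,.059]])[0].astype(int)
b=cv2.resize(s["pixels"][v-40:v+40,u-50:u+50],None,fx=4,fy=4,interpolation=cv2.INTER_CUBIC)
cv2.imwrite("pics/c5.png",np.hstack([a,b])[:,:,::-1])
E
```

```text
[0.47955845 0.28660995 0.0416164 ] [ 0.43324242 -0.59297656  0.63937076] 9.925
[[267.83436638 185.09727013]]
```

View pics/c5.png

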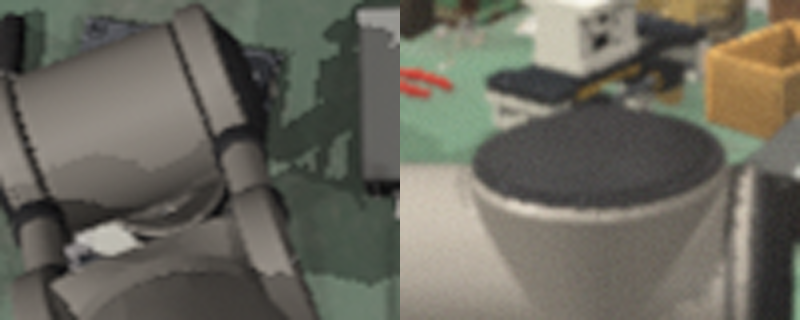

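The arm hides the knob in both views, but there is no contact force. I'll close gently and read the gap, which should be about 26/92 = 0.28.

Emit:
arm_command --pt "0 0 0 0 0 0 0.5" --pt "0 0 0 0 0 0 1" --pt "0 0 0 0 0 0 1" --pt "0 0 0 0 0 0 1" --grip_force 30

```text
time: 10.52
ee_pos: [0.481, 0.2873, 0.0437]
ee_rot: [[0.17, 0.986, 0.0], [0.986, -0.17, 0.0], [0.0, 0.0, -1.0]]
wrist_force: [0.5, 0.3, 2.5]
finger_gap: 0.274
finger_force: 30.1
```

The knob is gripped: gap 25 mm, and almost no side load, so it is well centred. Next, lift the pin by about 13.5 mm.

Emit:
arm_command --pt "0 0 -0.08 0 0 0 1" --pt "0 0 -0.08 0 0 0 1" --pt "0 0 -0.07 0 0 0 1" --pt "0 0 0 0 0 0 1"

```text
time: 11.02
ee_pos: [0.4808, 0.2872, 0.0573]
ee_rot: [[0.17, 0.986, -0.0], [0.986, -0.17, 0.0], [0.0, -0.0, -1.0]]
wrist_force: [0.1, 1.9, -7.3]
finger_gap: 0.269
finger_force: 30.0
```

The spring load is -7.3 N, as expected for the pin lifted 13.6 mm. Next, slide 24 mm along tool y (jig +x).

Emit:
arm_command --pt "0 0.1 0 0 0 0 1" --pt "0 0.1 0 0 0 0 1" --pt "0 0.1 0 0 0 0 1" --pt "0 0.1 0 0 0 0 1" --pt "0 0 0 0 0 0 1"

```text
time: 11.65
ee_pos: [0.5057, 0.283, 0.0572]
ee_rot: [[0.17, 0.985, 0.002], [0.985, -0.17, 0.0], [0.001, 0.002, -1.0]]
wrist_force: [1.3, 1.8, -7.4]
finger_gap: 0.268
finger_force: 30.0
```

Emit:
arm_command --pt "0 -0.01 0.03 0 0 0 1" --pt "0 0 0.05 0 0 0 1" --pt "0 0 0.05 0 0 0 1"

```text
time: 12.02
ee_pos: [0.5042, 0.2833, 0.0494]
ee_rot: [[0.17, 0.986, 0.001], [0.986, -0.17, 0.0], [0.0, 0.001, -1.0]]
wrist_force: [1.1, 1.9, -5.7]
finger_gap: 0.272
finger_force: 30.0
```

The pin is in the hole: lift is about 6 mm and the spring still pulls down. Lower the rest of the way.

Emit:
arm_command --pt "0 0 0.05 0 0 0 1" --pt "0 0 0.045 0 0 0 1" --pt "0 0 0 0 0 0 1"

```text
time: 12.4
ee_pos: [0.5041, 0.2833, 0.0438]
ee_rot: [[0.17, 0.985, 0.0], [0.985, -0.17, 0.0], [0.0, 0.0, -1.0]]
wrist_force: [0.8, 1.1, -4.6]
finger_gap: 0.273
finger_force: 30.0
```

Emit:
arm_command --pt "0 0 0.01 0 0 0 1" --pt "0 0 0.01 0 0 0 1" --pt "0 0 0 0 0 0 1"

```text
time: 12.78
ee_pos: [0.5042, 0.2833, 0.0436]
ee_rot: [[0.17, 0.986, 0.001], [0.986, -0.17, 0.0], [0.001, 0.001, -1.0]]
wrist_force: [-1.8, -0.2, 5.6]
finger_gap: 0.271
finger_force: 30.0
```

The knob is back at its start height and now pressing lightly on the home stop, and the total travel is 23.7 mm. One still check, then hand in.

Emit:
arm_command --pt "0 0 0 0 0 0 1" --pt "0 0 0 0 0 0 1" --pt "0 0 0 0 0 0 1" --pt "0 0 0 0 0 0 1"

```text
time: 13.28
ee_pos: [0.5042, 0.2833, 0.0436]
ee_rot: [[0.17, 0.986, 0.001], [0.986, -0.17, 0.0], [0.001, 0.001, -1.0]]
wrist_force: [-1.4, -0.3, 5.7]
finger_gap: 0.271
finger_force: 30.0
```

```bash
python3 - <<'E'
from h import *
o=ctrl.get_obs(); print(o["ee_pos"],o["wrist_force"],o["finger_gap"],o["time"])
if abs(o["ee_pos"][2]-.0437)<.0008 and o["wrist_force"][2]>0: print(ctrl.hand_in())
E
```

```text
[0.50421489 0.28330692 0.04359448] [-1.36274102 -0.2712807   5.746559  ] 0.27102506059976234 13.275
the job is handed in; nothing more can be done
None
```

Handed in at 13.3 s: toggle down, carriage one hole further away, pin home and knob still held; the toggle and pin were hidden from both cameras, so I judged them by touch, force and position.

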